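Cheese press: three turns past first touch

ROBOT

A 6-joint arm with a two-finger parallel gripper is mounted at the origin on the work surface. World frame = base frame: x ahead of the robot, y to its left, z up, the work surface at z = 0. Lengths are in mm, angles in rad, forces in N, time in s.
With the tool pointing down it reaches from about 400 to 925 mm from the base axis. Payload 12.5 kg.
Tool frame: the origin (TCP) lies at the very end of the fingers, on their centre line; the grasp point (between the pads) lies 19 mm behind it; z points along the fingers, y is the line along which they close (so a half turn about z gives the same grasp; the last joint's range is limited). The gripper opens to 95 mm and grips with 3 to 60 N. Pads are 20 mm wide; open, the fingers measure 119 mm over their backs; the gripper's body (75 mm by 180 mm) begins 59 mm behind the grasp point.
Start: joints at [-1.274, 0.491, 1.559, -0, 1.092, -0.106], TCP at [245.022, -574.991, 187.061] pointing down, gripper open.
Joint ranges: [-3.1, 3.1], [-0.84, 2.19], [0.05, 2.79], [-1.13, 4.28], [0.06, 2.93], [-2.69, 2.69]. Speed limits (rad/s): [2.22, 2.22, 2.79, 3.14, 3.14, 3.14].

INTERFACE

Orientations are given as [roll, pitch, yaw] about the fixed x, y, z axes, in that order (R = Rz(yaw) Ry(pitch) Rx(roll)).
In Python, from cell import * gives the robot as it stands.
- The arm moves only by the tool jog_arm, never from a script. Its argument "targets" is a list of rows, each an object with "turn": the turn, a rotation vector about the world's x, y, z in degrees, a list of three; "slide": the shift along the world's x, y, z in mm, a list of three; "claw": the opening in per cent of the stroke, from 0 (shut) to 100 (fully open). In form: [{"turn": [wx, wy, wz], "slide": [x, y, z], "claw": claw}, ...]. A call has 1 to 5 rows; each row shifts and turns the commanded pose from where the row before left it; what a row does not reach is not made up. A row lasts 1/8 s, in which the tool goes at most 62.5 mm and 10.7 degrees, less where a joint would pass 70% of its speed; a pose out of reach is approached as far as the arm can. A call with a gripper value outside its range is refused whole. The fingers move at their own pace and stop on an object; the grip force is fixed at half the most. Time passes only in rows, so rows that do not move let the fingers close. It gives the time, the measured TCP pose, the force, the opening and the grip force at its end, in the units of the state.
- state(): the state, without advancing time (a new reading comes with each control period).
- read_camera(name): name is "scene" or "top"; returns a dict with "frame" (480x640x3 uint8, blue, green, red), "mtx" (3x3 intrinsics, pixels), "k1" (the pictures are not rectified: a ray, as slopes to the right and down, at radius r is drawn at 1 + k1 r^2 times it, then the intrinsics apply), "R" (3x3) and "t" (3): a world point X has camera coordinates R X + t. Camera axes: x right, y down, z forward; pixel columns grow to the right and rows downward; lengths in mm; the calibration is good to about 2 mm. A picture is of the moment at which its call begins. There is no depth.
- job_done(): hands the job in; it is judged then, once.
Trained networks look in the newest picture that a camera, given by its name, has taken for a name from the list of things; names that differ only in an ending like _2 or _b are one class to them, and where a whole thing is asked for, a point or a joint stands for the part that bears it (a point fixed in the world has none). Each returns a list of dicts, best first, with "conf" (0 to 1); they miss things now and then, are a little off and sometimes report something else, mostly with a low value. They report only what shows in the picture. A call takes as long as a camera call.
- look_for(query, camera): "xy" ([column, row] in pixels, amid what is visible of it).
The state is a dict: "t": time; "joints": joint angles; "qvel": joint speeds; "tau": joint torques, N m; "eef_pos": TCP position; "tcp_rot": TCP orientation; "ft_force": force on the tool from outside, world axes, zero at the start; "moment": the same for the moment, N m; "opening": opening from 0.0 (shut) to 1.0 (fully open); "grip_force": force on a finger pad.
Only numpy, scipy, OpenCV 4.12 (cv2) and the standard library are available. Lean on these libraries where they do the work, as an engineer would, in place of code of your own. Each camera call takes 0.05 s, during which the arm holds its last target. There are 200 camera calls.

TASK

Push the drip tray with the cheese mould fully home under the screw of the press. Hold the crank's knob lightly and wind it clockwise until you feel the screw meet the spring cap on the mould, then give exactly three full turns more from that first touch, no further, and let go. Never force or crush the crank, and leave the two bottles and the loose bun where they stand.

Things in the scene. Friction and masses are not known exactly. Their poses are not given: they have to be found in the camera images.
- press: Bench screw press for fresh cheese, fixed: white base 230 x 210 mm (top 24 mm up), steel posts 95 mm either side along its x, crossbar 38 mm deep with its top 230 mm up. Origin: on the table right under the screw. The tray runs between the posts along the press's y: pulled out to +y, home towards -y.
- screw_axis (a point): Point on the screw's fixed axis, on top of the brass nut, 238 mm above the table. First touch of screw and spring cap comes 0.5 to 1.7 turns after the start, differs each time, and nothing shows it or counts the turns. The screw holds by friction and does not run back.
- crank: Screw with a one-armed crank on top and a flat foot 30 mm wide below. Origin on the axis under the crank's hub, about 264 mm up at the start; x points along the arm to the knob, 60 mm out. Arm top 14 mm, knob foot 17 mm above the origin. Clockwise from above lowers it all by 3 mm a turn. Load at the knob: about 1 N free, jumping within 20 degrees of touch to about 7 N, some 12 N three turns on.
- knob_top (a point): Centre of the top of the black crank knob, about 331 mm up at the start: upright, 24 mm across, 50 mm tall, 60 mm from the axis, spinning freely on its pin, so the hand need not turn with it. 15 to 35 N of grip a side is plenty; all forces on crank and knob, both fingers' grip added up, must stay below 90 N.
- tray_knob_top (a point): Centre of the top of the tray's black knob: an upright post 20 mm across and 44 mm tall on the lug at the tray's outer end, 172 mm from the mould's centre.
- tray (a joint): How far the steel drip tray (140 x 200 mm, with mould and spring unit on it) is pulled out along the press's +y, in m: 0 = home against the stop with the mould under the screw; starts at 0.05 to 0.10. Slides with about 4 N of friction and stays where it is left.
- mould_rim (a point): Centre of the upper rim of the white perforated round mould (120 mm across, 75 mm tall) that stands on the tray; its z is up.
- cap_top (a point): Centre of the flat top of the steel spring cap, 54 mm across, on the follower in the mould. Free, it stands 59 mm above the mould's rim; it resists with about 33 N at once, plus 3 N per mm, and goes down 3 mm per turn after first touch. Its height under the screw differs by up to 1.5 mm from time to time.
- juice: Bystander: full juice bottle, orange with a green label, 80 mm across, 250 mm tall, standing. Origin: centre of its underside.
- water: Bystander: clear water bottle with a paper label, 72 mm across, 230 mm tall, standing. Origin: centre of its underside.
- bun: Bystander: loose round bun, 104 mm across, 38 mm tall. Origin: centre of its underside.

How it is judged:
By the outcome, as a careful person would: the job done as asked, in the order asked, and still so for the second after the job is handed in, with the robot touching nothing.
It also fails if it takes over 72 s, if anything falls off the work surface, if the arm or the gripper's body presses on something with over 40 N, if the wrist force passes 120 N, or if a joint passes its speed limit or range.

## Working session

There is one attempt and no reset: what is moved stays moved. The work goes in short steps, Python scripts to look and compute and a tool call to move; the robot and the scene stay as the last step left them, time stands still between calls to the robot, and variables do not carry over. Pictures are saved under pics/ and viewed, at most 10 in all, crops included, and the job is handed in when it is done.

Besides the shell and the picture viewer there is one more tool, called after "Call:" as a command line: name --argument value ..., lists and objects as JSON in quotes. jog_arm: Moves the arm, as the interface text tells. Its arguments: {"type":"object","properties":{"targets":{"type":"array","items":{"type":"object","properties":{"turn":{"type":"array","items":{"type":"number"}},"slide":{"type":"array","items":{"type":"number"}},"claw":{"type":"number"}}}}},"required":["targets"]}

```bash
ls; mkdir -p pics; cat > h.py <<'E'
from cell import *
import numpy as np, cv2
def cam(n): 
    c=read_camera(n); return c
def ray(c,xy):
    M=np.array(c["mtx"],float); k=c["k1"]
    d=np.array([(xy[0]-M[0,2])/M[0,0],(xy[1]-M[1,2])/M[1,1]]); u=d.copy()
    for _ in range(20): u=d/(1+k*(u@u))
    R=np.array(c["R"]);t=np.array(c["t"]).ravel()
    return -R.T@t, R.T@np.array([u[0],u[1],1])
def atz(c,xy,z):
    o,v=ray(c,xy); return o+v*(z-o[2])/v[2]
def tri(c1,p1,c2,p2):
    o1,v1=ray(c1,p1);o2,v2=ray(c2,p2)
    s=np.linalg.lstsq(np.c_[v1,-v2],o2-o1,rcond=None)[0]
    a=o1+s[0]*v1;b=o2+s[1]*v2
    return (a+b)/2,np.linalg.norm(a-b)
def proj(c,X):
    R=np.array(c["R"]);t=np.array(c["t"]).ravel();p=R@X+t;u=p[:2]/p[2];u=u*(1+c["k1"]*(u@u));M=np.array(c["mtx"]);return M[0,0]*u[0]+M[0,2],M[1,1]*u[1]+M[1,2]
E
python3 - <<'E'
from h import *
np.set_printoptions(precision=1,suppress=True)
s=state();print(s)
C={n:cam(n) for n in("scene","top")}
for n,c in C.items():
    cv2.imwrite(f"pics/{n}0.png",c["frame"]); print(n,ray(c,(320,240)))
for q in["press","knob_top","tray_knob_top","mould_rim","cap_top","juice","water","bun","crank"]:
    r={n:look_for(q,n)[:2] for n in C}
    print(q,r)
    if all(r.values()): print("   tri",tri(C["scene"],r["scene"][0]["xy"],C["top"],r["top"][0]["xy"]))
E
```

```text
pics
{'t': 0.0, 'joints': array([-1.3,  0.5,  1.6,  0. ,  1.1, -0.1]), 'qvel': array([-0., -0.,  0., -0., -0., -0.]), 'tau': array([  0. , -61.3, -25.8,   0.1,   0. ,  -0. ]), 'eef_pos': array([ 244.9, -574.7,  186.4]), 'tcp_rot': array([-3.1, -0. ,  0.4]), 'ft_force': array([0.3, 0.5, 0. ]), 'moment': array([0. , 0.1, 0. ]), 'grip_force': 0.0, 'opening': 0.9980226378099895}
scene (array([ 209.3,  502.5, 1287.5]), array([ 0.3, -0.4, -0.9]))
top (array([ 346. ,   -0.8, 1517.8]), array([ 0.1,  0. , -1. ]))
press {'scene': [{'xy': [340.5, 244.7], 'conf': 0.66}], 'top': [{'xy': [349.6, 238.2], 'conf': 0.95}]}
   tri (array([551.5, -61.1, 113.7]), np.float64(20.417099498201818))
knob_top {'scene': [{'xy': [340.6, 205.9], 'conf': 0.75}, {'xy': [311.3, 292.7], 'conf': 0.52}], 'top': [{'xy': [360.8, 228.2], 'conf': 0.56}]}
   tri (array([556.6, -77.4, 271.7]), np.float64(6.466081502246508))
tray_knob_top {'scene': [{'xy': [312.9, 292.0], 'conf': 0.71}], 'top': [{'xy': [298.0, 247.7], 'conf': 0.75}]}
   tri (array([543.2,  71.7,  59.3]), np.float64(1.7470813051683687))
mould_rim {'scene': [{'
[... 443 characters left out ...]
'conf': 0.93}], 'top': [{'xy': [476.5, 257.0], 'conf': 0.94}]}
   tri (array([ 519.4, -373.1,   96.5]), np.float64(0.04009706424947599))
water {'scene': [{'xy': [351.8, 159.8], 'conf': 0.57}], 'top': [{'xy': [462.8, 193.2], 'conf': 0.66}]}
   tri (array([ 682.9, -349.7,   76. ]), np.float64(6.165422685728749))
bun {'scene': [{'xy': [269.6, 428.4], 'conf': 0.86}], 'top': [{'xy': [170.7, 290.2], 'conf': 0.55}]}
   tri (array([438.7, 404.8,  29.2]), np.float64(9.933713326884039))
crank {'scene': [{'xy': [273.1, 428.8], 'conf': 0.68}, {'xy': [339.2, 207.3], 'conf': 0.6}], 'top': [{'xy': [355.9, 228.9], 'conf': 0.75}]}
   tri (array([  3584.7,   -987.3, -17479. ]), np.float64(13.204423238836183))
```

```bash
python3 - <<'E'
import cv2,numpy as np
a=cv2.imread("pics/scene0.png");b=cv2.imread("pics/top0.png")
A=cv2.resize(a[150:350,230:430],(600,600),interpolation=cv2.INTER_CUBIC)
B=cv2.resize(b[160:310,260:460],(800,600),interpolation=cv2.INTER_CUBIC)
cv2.imwrite("pics/a.png",A);cv2.imwrite("pics/b.png",B)
E
```

```text
(no output)
```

View pics/a.png

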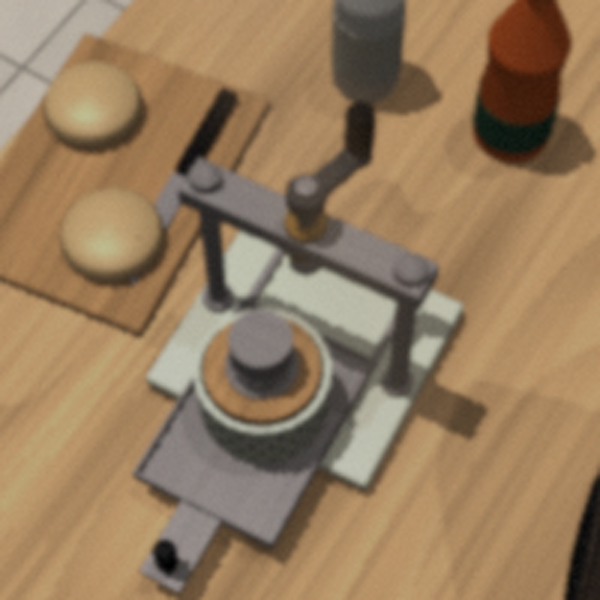

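View pics/b.png

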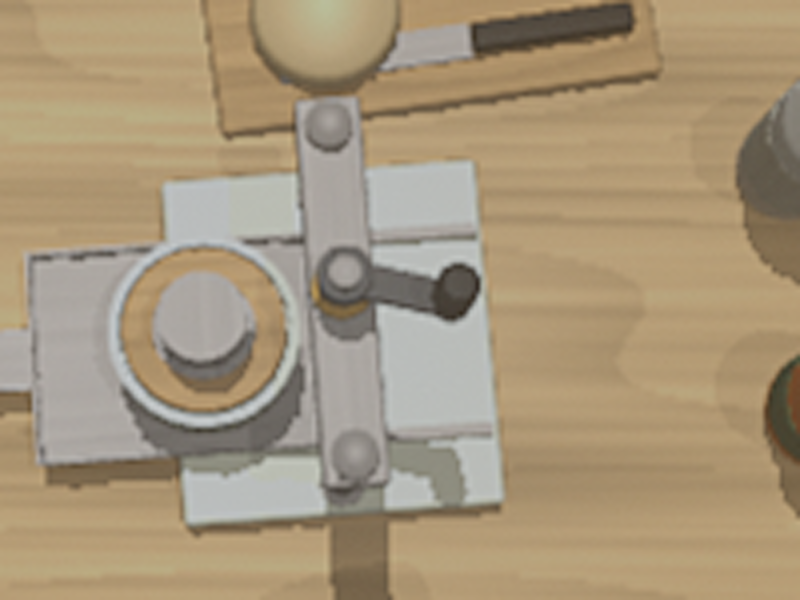

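The scene view has the crank knob top near (350,185), the hub near (331,212), the tray knob near (285,333) and the cap near (317,265). In the top view the crank knob is near (375,230), the hub near (346.5,227.5) and the cap near (310,239).

```bash
python3 - <<'E'
from h import *
np.set_printoptions(precision=1,suppress=True)
S=cam("scene");T=cam("top")
s=lambda x,y:(230+x/3,150+y/3)
t=lambda x,y:(260+x/4,160+y/4)
for n,p,q in[("knob",(360,106),(461,281)),("hub",(304,185),(346,270)),("post1",(205,173),(328,123)),("post2",(413,267),(355,453)),("cap",(262,345),(202,318))]:
    print(n,tri(S,s(*p),T,t(*q)))
print("knob@331",atz(S,s(360,106),331),atz(T,t(461,281),331))
print("cap@z?",[atz(T,t(202,318),z) for z in(150,170)])
print("rim", [atz(T,t(203,335),z) for z in (110,)])
for z in(70,80,90): print("tk",z,atz(S,s(165,546),z))
print("base corners",[atz(T,t(*p),24)[:2] for p in((163,183),(474,161),(503,506),(187,525))])
b=T["frame"][180:330,170:320];cv2.imwrite("pics/c.png",cv2.resize(b,(600,600),interpolation=cv2.INTER_CUBIC))
E
```

```text
knob (array([ 544.7, -103. ,  333.3]), np.float64(0.6114309428806656))
hub (array([558.5, -44.5, 285.8]), np.float64(0.181245430427699))
post1 (array([651.2, -35.9, 238.8]), np.float64(1.465860523012564))
post2 (array([461.6, -51.9, 236.7]), np.float64(3.2400832100293306))
cap (array([550.1,  37. , 152.6]), np.float64(3.1084153009488222))
knob@331 [ 545.2 -104.5  331. ] [ 545.4 -103.1  331. ]
cap@z? [array([552. ,  37.5, 150. ]), array([549.,  37., 170.])]
rim [array([547.3,  37.9, 110. ])]
tk 70 [538.2 204.1  70. ]
tk 80 [535.5 206.6  80. ]
tk 90 [532.8 209.   90. ]
base corners [array([661.7,  68.1]), array([ 677.9, -138.6]), array([ 449. , -155.9]), array([434.7,  49.2])]
```

View pics/c.png

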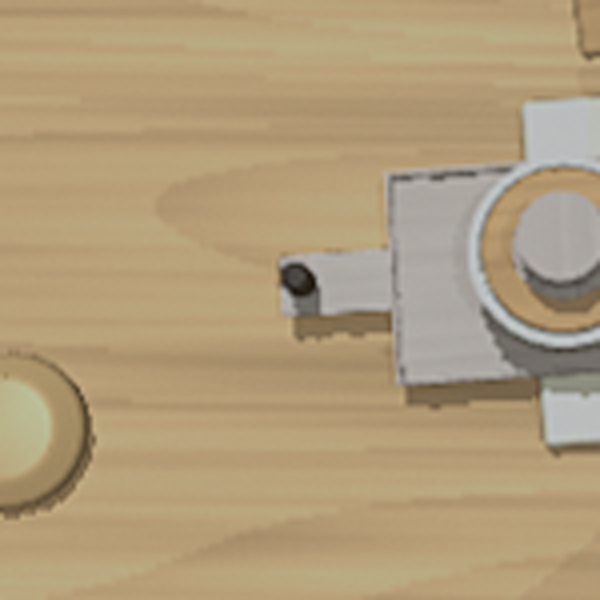

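The top view has the tray knob top near (244.8,249.5).

```bash
python3 - <<'E'
from h import *
np.set_printoptions(precision=3,suppress=True)
S=cam("scene");T=cam("top")
print(tri(S,(285,332.3),T,(244.75,249.3)),state()["tcp_rot"],state()["eef_pos"])
for z in(65,75,85): print(z,atz(T,(244.75,249.3),z),atz(S,(285,332.3),z))
E
```

```text
(array([536.25 , 206.484,  76.564]), np.float64(0.6363372133215016)) [ 3.141 -0.     0.403] [ 245.059 -574.989  187.076]
65 [538.081 208.26   65.   ] [539.059 203.565  65.   ]
75 [536.759 206.821  75.   ] [536.362 206.01   75.   ]
85 [535.437 205.382  85.   ] [533.664 208.455  85.   ]
```

Call:
jog_arm --targets '[{"turn": [0,0,0],"slide": [0,0,60],"claw": 100},{"turn": [0,0,0],"slide": [0,0,60],"claw": 100},{"turn": [0,0,0],"slide": [0,0,60],"claw": 60},{"turn": [0,0,0],"slide": [0,0,60],"claw": 60},{"turn": [0,0,0],"slide": [0,60,0],"claw": 60}]'

```text
t: 1.82
eef_pos: [245.5, -518.2, 431.4]
tcp_rot: [3.132, 0.001, 0.401]
ft_force: [1.0, -0.2, -0.6]
opening: 0.743
grip_force: 0.0
```

Call:
jog_arm --targets '[{"turn": [0,0,-3.7],"slide": [22,55,0],"claw": 60},{"turn": [0,0,-3.7],"slide": [22,55,0],"claw": 60},{"turn": [0,0,-3.7],"slide": [22,55,0],"claw": 60},{"turn": [0,0,-3.7],"slide": [22,55,0],"claw": 60},{"turn": [0,0,-3.7],"slide": [22,55,0],"claw": 60}]'

```text
t: 2.45
eef_pos: [355.2, -238.1, 427.3]
tcp_rot: [3.141, -0.001, 0.077]
ft_force: [0.2, 0.4, -0.4]
opening: 0.599
grip_force: 0.0
```

Call:
jog_arm --targets '[{"turn": [0,0,0],"slide": [22,55,0],"claw": 60},{"turn": [0,0,0],"slide": [22,55,0],"claw": 60},{"turn": [0,0,0],"slide": [22,55,0],"claw": 60},{"turn": [0,0,0],"slide": [22,55,0],"claw": 60},{"turn": [0,0,0],"slide": [22,55,0],"claw": 60}]'

```text
t: 3.08
eef_pos: [465.3, 37.0, 427.3]
tcp_rot: [3.141, -0.001, 0.08]
ft_force: [1.3, -0.7, -0.7]
opening: 0.6
grip_force: 0.0
```

Call:
jog_arm --targets '[{"turn": [0,0,0],"slide": [22,55,0],"claw": 60},{"turn": [0,0,0],"slide": [22,55,0],"claw": 60},{"turn": [0,0,0],"slide": [22,55,0],"claw": 60},{"turn": [0,0,0],"slide": [0,0,0],"claw": 60}]'

```text
t: 3.58
eef_pos: [531.5, 203.1, 425.7]
tcp_rot: [3.142, 0.002, 0.084]
ft_force: [0.4, 0.7, 0.4]
opening: 0.601
grip_force: 0.0
```

Call:
jog_arm --targets '[{"turn": [0,0,0],"slide": [5,4,-60],"claw": 60},{"turn": [0,0,0],"slide": [0,0,-60],"claw": 60},{"turn": [0,0,0],"slide": [0,0,-60],"claw": 60},{"turn": [0,0,0],"slide": [0,0,-60],"claw": 60},{"turn": [0,0,0],"slide": [0,0,-60],"claw": 60}]'

```text
t: 4.2
eef_pos: [535.9, 203.1, 125.9]
tcp_rot: [3.142, -0.001, 0.079]
ft_force: [0.1, 0.5, -0.3]
opening: 0.603
grip_force: 0.0
```

```bash
python3 - <<'E'
from h import *
S=cam("scene");print(state()["eef_pos"])
f=S["frame"][230:380,190:390];cv2.imwrite("pics/d.png",cv2.resize(f,(800,600),interpolation=cv2.INTER_CUBIC))
E
```

```text
[532.40158466 202.13415582 118.75238653]
```

View pics/d.png

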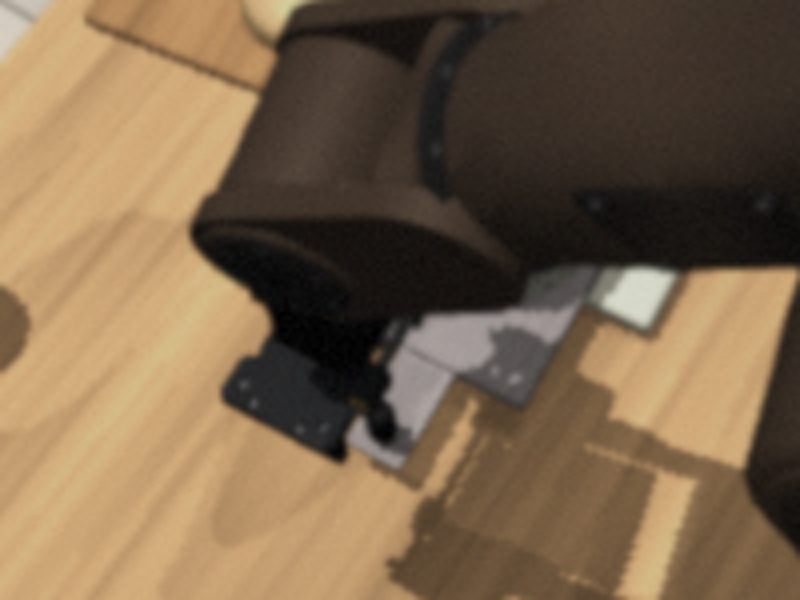

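The tray knob shows at about (285,335), below the fingers. I'll let the arm settle and then go down.

Call:
jog_arm --targets '[{"turn": [0,0,0],"slide": [0,0,0],"claw": 60},{"turn": [0,0,0],"slide": [0,0,0],"claw": 60},{"turn": [0,0,0],"slide": [0,0,0],"claw": 60}]'

```text
t: 4.62
eef_pos: [537.0, 204.2, 129.4]
tcp_rot: [-3.141, -0.004, 0.08]
ft_force: [0.9, 0.4, -0.7]
opening: 0.603
grip_force: 0.0
```

Call:
jog_arm --targets '[{"turn": [0,0,0],"slide": [0,2,-30],"claw": 60},{"turn": [0,0,0],"slide": [0,0,-30],"claw": 60},{"turn": [0,0,0],"slide": [0,0,-25],"claw": 60},{"turn": [0,0,0],"slide": [0,0,0],"claw": 60}]'

```text
t: 5.12
eef_pos: [535.8, 206.0, 42.0]
tcp_rot: [3.141, 0.001, 0.08]
ft_force: [-0.2, 0.1, 0.5]
opening: 0.602
grip_force: 0.0
```

Call:
jog_arm --targets '[{"turn": [0,0,0],"slide": [0,0,0],"claw": 10},{"turn": [0,0,0],"slide": [0,0,0],"claw": 10},{"turn": [0,0,0],"slide": [0,0,0],"claw": 10},{"turn": [0,0,0],"slide": [0,0,0],"claw": 10}]'

```text
t: 5.62
eef_pos: [536.3, 206.5, 42.7]
tcp_rot: [-3.141, -0.001, 0.08]
ft_force: [-1.5, 4.6, 2.6]
opening: 0.236
grip_force: 2.1
```

Call:
jog_arm --targets '[{"turn": [0,0,0],"slide": [0,0,0],"claw": 10},{"turn": [0,0,0],"slide": [1.2,-15,0],"claw": 10},{"turn": [0,0,0],"slide": [1.2,-15,0],"claw": 10},{"turn": [0,0,0],"slide": [1.2,-15,0],"claw": 10},{"turn": [0,0,0],"slide": [1.2,-15,0],"claw": 10}]'

```text
t: 6.25
eef_pos: [541.2, 146.1, 42.6]
tcp_rot: [-3.141, -0.001, 0.08]
ft_force: [1.0, 5.0, 5.7]
opening: 0.194
grip_force: 30.0
```

Call:
jog_arm --targets '[{"turn": [0,0,0],"slide": [0.8,-10,0],"claw": 10},{"turn": [0,0,0],"slide": [0,0,0],"claw": 10}]'

```text
t: 6.5
eef_pos: [542.1, 135.1, 42.6]
tcp_rot: [3.141, -0.001, 0.079]
ft_force: [0.1, -4.0, 5.4]
opening: 0.196
grip_force: 30.0
```

Call:
jog_arm --targets '[{"turn": [0,0,0],"slide": [0.2,-3,0],"claw": 10},{"turn": [0,0,0],"slide": [0,0,0],"claw": 10}]'

```text
t: 6.75
eef_pos: [542.3, 132.9, 42.6]
tcp_rot: [3.141, -0.001, 0.08]
ft_force: [-0.3, 0.1, 5.5]
opening: 0.199
grip_force: 30.0
```

Call:
jog_arm --targets '[{"turn": [0,0,0],"slide": [0.2,-2,0],"claw": 10},{"turn": [0,0,0],"slide": [0,0,0],"claw": 10}]'

```text
t: 7.0
eef_pos: [542.5, 131.1, 42.6]
tcp_rot: [-3.142, -0.001, 0.08]
ft_force: [0.0, 2.1, 5.8]
opening: 0.195
grip_force: 30.0
```

Call:
jog_arm --targets '[{"turn": [0,0,0],"slide": [0.2,-2,0],"claw": 10},{"turn": [0,0,0],"slide": [0,0,0],"claw": 10}]'

```text
t: 7.25
eef_pos: [542.6, 129.3, 42.6]
tcp_rot: [-3.141, -0.001, 0.08]
ft_force: [-0.1, 3.3, 6.9]
opening: 0.197
grip_force: 30.0
```

Call:
jog_arm --targets '[{"turn": [0,0,0],"slide": [0.1,-1.5,0],"claw": 10},{"turn": [0,0,0],"slide": [0,0,0],"claw": 10}]'

```text
t: 7.5
eef_pos: [542.6, 129.2, 42.6]
tcp_rot: [-3.14, -0.001, 0.079]
ft_force: [-0.5, 15.2, 5.4]
opening: 0.195
grip_force: 30.0
```

Call:
jog_arm --targets '[{"turn": [0,0,0],"slide": [0.1,-1.5,0],"claw": 10},{"turn": [0,0,0],"slide": [0,0,0],"claw": 10}]'

```text
t: 7.75
eef_pos: [542.7, 129.1, 42.6]
tcp_rot: [-3.138, -0.002, 0.079]
ft_force: [-1.9, 27.5, 4.3]
opening: 0.196
grip_force: 30.0
```

Call:
jog_arm --targets '[{"turn": [0,0,0],"slide": [-0.2,2.5,0],"claw": 10},{"turn": [0,0,0],"slide": [0,0,0],"claw": 60},{"turn": [0,0,0],"slide": [0,0,0],"claw": 60},{"turn": [0,0,0],"slide": [0,0,0],"claw": 60},{"turn": [0,0,0],"slide": [0,0,0],"claw": 60}]'

```text
t: 8.38
eef_pos: [542.2, 128.3, 41.9]
tcp_rot: [3.141, 0.0, 0.08]
ft_force: [0.4, -1.5, 0.1]
opening: 0.557
grip_force: 0.0
```

Call:
jog_arm --targets '[{"turn": [0,0,0],"slide": [0,0,30],"claw": 60},{"turn": [0,0,0],"slide": [0,0,60],"claw": 60},{"turn": [0,0,0],"slide": [0,0,60],"claw": 60},{"turn": [0,0,0],"slide": [0,0,60],"claw": 60},{"turn": [0,0,0],"slide": [0,0,60],"claw": 60}]'

```text
t: 9.0
eef_pos: [541.8, 128.3, 314.2]
tcp_rot: [3.141, -0.0, 0.08]
ft_force: [0.2, -0.1, -0.4]
opening: 0.599
grip_force: 0.0
```

Call:
jog_arm --targets '[{"turn": [0,0,0],"slide": [0,0,60],"claw": 60},{"turn": [0,0,0],"slide": [0,0,58],"claw": 60},{"turn": [0,0,0],"slide": [0,-58,0],"claw": 60},{"turn": [0,0,0],"slide": [0,-58,0],"claw": 60},{"turn": [0,0,0],"slide": [0,-58,0],"claw": 60}]'

```text
t: 9.62
eef_pos: [541.8, -47.1, 430.1]
tcp_rot: [3.141, -0.0, 0.08]
ft_force: [0.7, 0.5, 0.1]
opening: 0.6
grip_force: 0.0
```

Call:
jog_arm --targets '[{"turn": [0,0,0],"slide": [2,-58,0],"claw": 60},{"turn": [0,0,0],"slide": [0,0,0],"claw": 60},{"turn": [0,0,0],"slide": [0,0,0],"claw": 60}]'

```text
t: 10.0
eef_pos: [544.1, -103.4, 430.0]
tcp_rot: [-3.141, 0.0, 0.079]
ft_force: [-0.3, 0.2, 0.1]
opening: 0.6
grip_force: 0.0
```

Call:
jog_arm --targets '[{"turn": [0,0,0],"slide": [1,0,-50],"claw": 60},{"turn": [0,0,0],"slide": [0,0,-50],"claw": 60},{"turn": [0,0,0],"slide": [0,0,-39],"claw": 60},{"turn": [0,0,0],"slide": [0,0,0],"claw": 60},{"turn": [0,0,0],"slide": [0,0,0],"claw": 60}]'

```text
t: 10.62
eef_pos: [546.0, -102.9, 292.9]
tcp_rot: [3.141, -0.002, 0.081]
ft_force: [-0.9, 0.6, 0.6]
opening: 0.598
grip_force: 0.0
```

```bash
python3 - <<'E'
from h import *
S=cam("scene");print(state()["eef_pos"])
a=S["frame"][130:280,250:450];T=cam("top")
b=T["frame"][160:310,260:460]
cv2.imwrite("pics/e.png",cv2.resize(np.hstack([a,b]),(800,300),interpolation=cv2.INTER_CUBIC))
E
```

```text
[ 546.01133682 -103.09847333  293.08451678]
```

View pics/e.png

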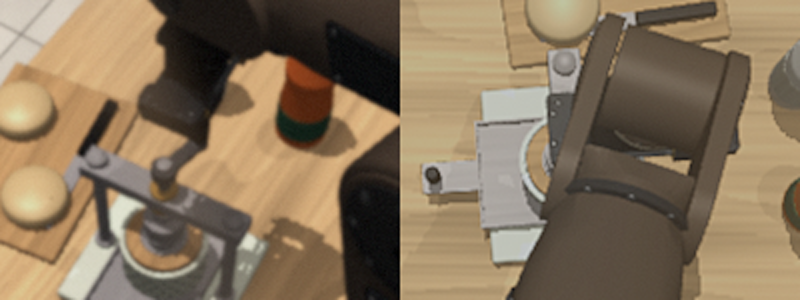

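The tray is home with the cap under the screw, seen near (159,235) in the left crop. The fingers are around the crank knob near (190,145). Closing.

Call:
jog_arm --targets '[{"turn": [0,0,0],"slide": [0,0,-2],"claw": 15},{"turn": [0,0,0],"slide": [0,0,0],"claw": 15},{"turn": [0,0,0],"slide": [0,0,0],"claw": 15},{"turn": [0,0,0],"slide": [0,0,0],"claw": 15},{"turn": [0,0,0],"slide": [0,0,0],"claw": 15}]'

```text
t: 11.35
eef_pos: [545.3, -102.4, 289.2]
tcp_rot: [-3.14, -0.0, 0.08]
ft_force: [0.6, 6.7, 0.8]
opening: 0.238
grip_force: 30.0
```

```bash
python3 - <<'E'
from h import *
np.set_printoptions(precision=2,suppress=True)
s=state();print(s["eef_pos"],s["ft_force"],s["opening"],s["grip_force"])
c=np.array([556.8,-43.8]);p=s["eef_pos"][:2]-c;print(np.hypot(*p),np.degrees(np.arctan2(p[1],p[0])))
E
```

```text
[ 545.34 -102.38  289.18] [0.6  6.67 0.81] 0.23823934653236098 30.00039525915895
59.69113584806524 -101.07319831603795
```

```bash
python3 - <<'E'
import numpy as np
a=np.radians(-101-15*np.arange(25));P=60*np.c_[np.cos(a),np.sin(a)]
for i,d in enumerate(np.diff(P,axis=0)): print(i,-101-15*(i+1),np.round(d,1))
E
```

```text
0 -116 [-14.9   5. ]
1 -131 [-13.1   8.6]
2 -146 [-10.4  11.7]
3 -161 [-7. 14.]
4 -176 [-3.1 15.3]
5 -191 [ 1.  15.6]
6 -206 [ 5.  14.9]
7 -221 [ 8.6 13.1]
8 -236 [11.7 10.4]
9 -251 [14.  7.]
10 -266 [15.3  3.1]
11 -281 [15.6 -1. ]
12 -296 [14.9 -5. ]
13 -311 [13.1 -8.6]
14 -326 [ 10.4 -11.7]
15 -341 [  7. -14.]
16 -356 [  3.1 -15.3]
17 -371 [ -1.  -15.6]
18 -386 [ -5.  -14.9]
19 -401 [ -8.6 -13.1]
20 -416 [-11.7 -10.4]
21 -431 [-14.  -7.]
22 -446 [-15.3  -3.1]
23 -461 [-15.6   1. ]
```

Start with y corrected by +0.8 mm to relieve the radial offset, then the first 75° (no touch can come before 180°).

Call:
jog_arm --targets '[{"turn": [0,0,0],"slide": [0,0.8,0],"claw": 15},{"turn": [0,0,0],"slide": [0,0,0],"claw": 15}]'

```text
t: 11.6
eef_pos: [545.3, -102.3, 289.2]
tcp_rot: [-3.141, -0.0, 0.08]
ft_force: [0.5, 4.9, 2.3]
opening: 0.239
grip_force: 30.0
```

Call:
jog_arm --targets '[{"turn": [0,0,0],"slide": [-14.9,5.0,-0.12],"claw": 15},{"turn": [0,0,0],"slide": [-13.1,8.6,-0.13],"claw": 15}]'

```text
t: 11.85
eef_pos: [515.8, -89.9, 289.0]
tcp_rot: [3.139, 0.001, 0.079]
ft_force: [-1.7, -3.7, 2.0]
opening: 0.238
grip_force: 30.0
```

Call:
jog_arm --targets '[{"turn": [0,0,0],"slide": [-10.4,11.7,-0.12],"claw": 15},{"turn": [0,0,0],"slide": [-7.0,14.0,-0.13],"claw": 15},{"turn": [0,0,0],"slide": [-3.1,15.3,-0.12],"claw": 15},{"turn": [0,0,0],"slide": [0,0,0],"claw": 15}]'

```text
t: 12.35
eef_pos: [493.2, -47.1, 288.5]
tcp_rot: [-3.141, 0.005, 0.081]
ft_force: [-13.8, -0.2, 8.1]
opening: 0.239
grip_force: 30.0
```

Call:
jog_arm --targets '[{"turn": [0,0,0],"slide": [-1.5,0,0.4],"claw": 15},{"turn": [0,0,0],"slide": [0,0,0],"claw": 15}]'

```text
t: 12.6
eef_pos: [493.0, -47.8, 288.6]
tcp_rot: [-3.141, 0.003, 0.08]
ft_force: [-7.6, 0.6, 2.8]
opening: 0.242
grip_force: 30.0
```

Call:
jog_arm --targets '[{"turn": [0,0,0],"slide": [1.0,15.6,-0.12],"claw": 15},{"turn": [0,0,0],"slide": [5.0,14.9,-0.13],"claw": 15},{"turn": [0,0,0],"slide": [8.6,13.1,-0.12],"claw": 15}]'

```text
t: 12.98
eef_pos: [507.3, -3.2, 288.2]
tcp_rot: [-3.14, 0.004, 0.08]
ft_force: [-5.1, 2.5, 0.5]
opening: 0.241
grip_force: 30.0
```

Call:
jog_arm --targets '[{"turn": [0,0,0],"slide": [11.7,10.4,-0.13],"claw": 15},{"turn": [0,0,0],"slide": [14.0,7.0,-0.12],"claw": 15},{"turn": [0,0,0],"slide": [15.3,3.1,-0.13],"claw": 15}]'

```text
t: 13.35
eef_pos: [549.9, 17.4, 287.9]
tcp_rot: [-3.14, 0.001, 0.08]
ft_force: [-1.2, 1.1, -0.0]
opening: 0.24
grip_force: 30.0
```

Call:
jog_arm --targets '[{"turn": [0,0,0],"slide": [15.6,-1.0,-0.12],"claw": 15}]'

```text
t: 13.48
eef_pos: [566.1, 15.9, 287.7]
tcp_rot: [-3.141, 0.001, 0.081]
ft_force: [-1.5, 0.1, -1.6]
opening: 0.241
grip_force: 30.0
```

Call:
jog_arm --targets '[{"turn": [0,0,0],"slide": [14.9,-5.0,-0.13],"claw": 15}]'

```text
t: 13.6
eef_pos: [581.5, 10.1, 287.6]
tcp_rot: [-3.141, 0.001, 0.08]
ft_force: [-2.8, -1.4, -0.8]
opening: 0.238
grip_force: 30.0
```

Call:
jog_arm --targets '[{"turn": [0,0,0],"slide": [13.1,-8.6,-0.12],"claw": 15}]'

```text
t: 13.72
eef_pos: [594.7, 0.5, 287.4]
tcp_rot: [3.141, 0.001, 0.08]
ft_force: [-5.1, -4.0, -0.3]
opening: 0.242
grip_force: 30.0
```

Call:
jog_arm --targets '[{"turn": [0,0,0],"slide": [10.4,-11.7,-0.13],"claw": 15}]'

```text
t: 13.85
eef_pos: [604.7, -11.8, 287.3]
tcp_rot: [3.141, 0.002, 0.08]
ft_force: [-10.0, -4.8, 1.1]
opening: 0.241
grip_force: 30.0
```

Call:
jog_arm --targets '[{"turn": [0,0,0],"slide": [7.0,-14.0,-0.12],"claw": 15}]'

```text
t: 13.98
eef_pos: [610.9, -26.0, 287.1]
tcp_rot: [3.141, 0.004, 0.079]
ft_force: [-15.2, -1.7, 2.0]
opening: 0.241
grip_force: 30.0
```

Call:
jog_arm --targets '[{"turn": [0,0,0],"slide": [3.1,-15.3,-0.13],"claw": 15}]'

```text
t: 14.1
eef_pos: [613.3, -41.1, 287.0]
tcp_rot: [-3.141, 0.005, 0.079]
ft_force: [-17.3, 0.3, 2.9]
opening: 0.238
grip_force: 30.0
```

Call:
jog_arm --targets '[{"turn": [0,0,0],"slide": [-1.0,-15.6,-0.12],"claw": 15}]'

```text
t: 14.22
eef_pos: [611.8, -56.2, 286.8]
tcp_rot: [-3.14, 0.006, 0.079]
ft_force: [-18.0, 4.5, 2.9]
opening: 0.242
grip_force: 30.0
```

Call:
jog_arm --targets '[{"turn": [0,0,0],"slide": [-6.3,-14.9,-0.12],"claw": 15}]'

```text
t: 14.35
eef_pos: [606.1, -70.7, 286.8]
tcp_rot: [-3.14, 0.004, 0.079]
ft_force: [-11.4, 6.4, 1.7]
opening: 0.241
grip_force: 30.0
```

Call:
jog_arm --targets '[{"turn": [0,0,0],"slide": [-9.8,-13.1,-0.13],"claw": 15}]'

```text
t: 14.48
eef_pos: [596.8, -83.6, 286.7]
tcp_rot: [-3.14, 0.002, 0.079]
ft_force: [-6.7, 8.4, 0.4]
opening: 0.239
grip_force: 30.0
```

Call:
jog_arm --targets '[{"turn": [0,0,0],"slide": [-11.7,-10.4,-0.12],"claw": 15}]'

```text
t: 14.6
eef_pos: [585.1, -93.6, 286.5]
tcp_rot: [-3.139, 0.002, 0.079]
ft_force: [-6.4, 12.1, 0.4]
opening: 0.241
grip_force: 30.0
```

Call:
jog_arm --targets '[{"turn": [0,0,0],"slide": [-14.0,-7.0,-0.13],"claw": 15}]'

```text
t: 14.72
eef_pos: [571.2, -100.1, 286.4]
tcp_rot: [-3.138, 0.001, 0.079]
ft_force: [-3.6, 14.5, 0.6]
opening: 0.242
grip_force: 30.0
```

Call:
jog_arm --targets '[{"turn": [0,0,0],"slide": [-15.3,-3.1,-0.12],"claw": 15}]'

```text
t: 14.85
eef_pos: [556.3, -103.0, 286.3]
tcp_rot: [-3.138, 0.0, 0.079]
ft_force: [0.3, 13.8, -1.5]
opening: 0.239
grip_force: 30.0
```

Call:
jog_arm --targets '[{"turn": [0,0,0],"slide": [-15.6,1.0,-0.13],"claw": 15}]'

```text
t: 14.98
eef_pos: [541.1, -102.0, 286.2]
tcp_rot: [-3.139, -0.001, 0.079]
ft_force: [3.9, 14.6, -3.4]
opening: 0.246
grip_force: 30.0
```

Call:
jog_arm --targets '[{"turn": [0,0,0],"slide": [-14.9,5.0,-0.12],"claw": 15}]'

```text
t: 15.1
eef_pos: [526.5, -97.2, 286.1]
tcp_rot: [-3.139, -0.002, 0.079]
ft_force: [6.2, 10.5, -5.0]
opening: 0.238
grip_force: 30.0
```

Call:
jog_arm --targets '[{"turn": [0,0,0],"slide": [-13.1,8.6,-0.13],"claw": 15}]'

```text
t: 15.22
eef_pos: [513.7, -89.0, 286.0]
tcp_rot: [-3.14, -0.002, 0.079]
ft_force: [7.8, 7.6, -7.1]
opening: 0.242
grip_force: 30.0
```

Call:
jog_arm --targets '[{"turn": [0,0,0],"slide": [-10.4,11.7,-0.12],"claw": 15}]'

```text
t: 15.35
eef_pos: [503.3, -77.6, 285.9]
tcp_rot: [-3.141, -0.002, 0.079]
ft_force: [8.0, 4.7, -6.2]
opening: 0.24
grip_force: 30.0
```

Call:
jog_arm --targets '[{"turn": [0,0,0],"slide": [-6.6,14.3,-0.3],"claw": 15}]'

```text
t: 15.48
eef_pos: [496.1, -63.6, 285.8]
tcp_rot: [3.141, -0.0, 0.079]
ft_force: [3.5, -0.7, -3.2]
opening: 0.242
grip_force: 30.0
```

Call:
jog_arm --targets '[{"turn": [0,0,0],"slide": [-2.7,15.5,-0.3],"claw": 15}]'

```text
t: 15.6
eef_pos: [492.7, -47.7, 285.6]
tcp_rot: [3.141, 0.001, 0.079]
ft_force: [-2.4, -1.5, 0.1]
opening: 0.241
grip_force: 30.0
```

Call:
jog_arm --targets '[{"turn": [0,0,0],"slide": [1.0,15.6,-0.2],"claw": 15}]'

```text
t: 15.72
eef_pos: [493.6, -31.6, 285.5]
tcp_rot: [3.141, 0.002, 0.08]
ft_force: [-3.5, -2.5, 0.5]
opening: 0.24
grip_force: 30.0
```

Call:
jog_arm --targets '[{"turn": [0,0,0],"slide": [5.0,14.9,-0.13],"claw": 15}]'

```text
t: 15.85
eef_pos: [498.5, -16.5, 285.4]
tcp_rot: [3.141, 0.002, 0.08]
ft_force: [-4.5, -3.9, 0.3]
opening: 0.237
grip_force: 30.0
```

Call:
jog_arm --targets '[{"turn": [0,0,0],"slide": [8.6,13.1,-0.12],"claw": 15}]'

```text
t: 15.98
eef_pos: [507.2, -3.1, 285.3]
tcp_rot: [3.142, 0.002, 0.08]
ft_force: [-3.8, -2.2, 1.1]
opening: 0.243
grip_force: 30.0
```

Call:
jog_arm --targets '[{"turn": [0,0,0],"slide": [11.7,10.4,-0.13],"claw": 15}]'

```text
t: 16.1
eef_pos: [519.2, 7.4, 285.2]
tcp_rot: [-3.141, 0.002, 0.08]
ft_force: [-3.9, -2.8, 0.9]
opening: 0.246
grip_force: 30.0
```

Call:
jog_arm --targets '[{"turn": [0,0,0],"slide": [14.0,7.0,-0.12],"claw": 15}]'

```text
t: 16.23
eef_pos: [533.4, 14.5, 285.1]
tcp_rot: [-3.141, 0.001, 0.08]
ft_force: [-3.8, -3.8, 1.4]
opening: 0.242
grip_force: 30.0
```

Call:
jog_arm --targets '[{"turn": [0,0,0],"slide": [15.3,3.1,-0.13],"claw": 15}]'

```text
t: 16.35
eef_pos: [549.0, 17.6, 284.9]
tcp_rot: [-3.141, 0.001, 0.081]
ft_force: [-3.8, -3.0, 1.5]
opening: 0.241
grip_force: 30.0
```

Call:
jog_arm --targets '[{"turn": [0,0,0],"slide": [15.6,-1.0,-0.12],"claw": 15}]'

```text
t: 16.48
eef_pos: [564.9, 16.4, 284.8]
tcp_rot: [-3.141, 0.001, 0.081]
ft_force: [-5.4, -2.8, 2.4]
opening: 0.241
grip_force: 30.0
```

Call:
jog_arm --targets '[{"turn": [0,0,0],"slide": [14.7,-5.0,-0.13],"claw": 15}]'

```text
t: 16.6
eef_pos: [580.0, 11.0, 284.6]
tcp_rot: [-3.141, 0.0, 0.081]
ft_force: [-4.6, -0.1, 3.2]
opening: 0.242
grip_force: 30.0
```

Call:
jog_arm --targets '[{"turn": [0,0,0],"slide": [12.8,-8.6,-0.12],"claw": 15}]'

```text
t: 16.73
eef_pos: [593.0, 1.9, 284.5]
tcp_rot: [-3.141, -0.0, 0.08]
ft_force: [-5.3, 1.8, 3.5]
opening: 0.245
grip_force: 30.0
```

Call:
jog_arm --targets '[{"turn": [0,0,0],"slide": [10.1,-11.7,-0.13],"claw": 15}]'

```text
t: 16.85
eef_pos: [603.3, -10.2, 284.3]
tcp_rot: [-3.141, -0.001, 0.08]
ft_force: [-5.7, 2.8, 4.8]
opening: 0.24
grip_force: 30.0
```

Call:
jog_arm --targets '[{"turn": [0,0,0],"slide": [6.7,-14.0,-0.12],"claw": 15}]'

```text
t: 16.98
eef_pos: [609.9, -24.5, 284.2]
tcp_rot: [-3.141, -0.001, 0.08]
ft_force: [-3.3, 3.2, 3.9]
opening: 0.241
grip_force: 30.0
```

Call:
jog_arm --targets '[{"turn": [0,0,0],"slide": [3.1,-15.3,-0.13],"claw": 15}]'

```text
t: 17.1
eef_pos: [612.7, -40.1, 284.1]
tcp_rot: [-3.142, -0.001, 0.08]
ft_force: [-4.3, 5.7, 4.9]
opening: 0.24
grip_force: 30.0
```

Call:
jog_arm --targets '[{"turn": [0,0,0],"slide": [-1.0,-15.6,-0.12],"claw": 15}]'

```text
t: 17.23
eef_pos: [611.3, -55.8, 283.9]
tcp_rot: [-3.141, -0.0, 0.08]
ft_force: [-4.5, 5.7, 5.1]
opening: 0.239
grip_force: 30.0
```

Call:
jog_arm --targets '[{"turn": [0,0,0],"slide": [-5.0,-14.9,-0.12],"claw": 15}]'

```text
t: 17.35
eef_pos: [606.0, -70.5, 283.8]
tcp_rot: [-3.141, -0.0, 0.08]
ft_force: [-4.9, 8.3, 5.1]
opening: 0.241
grip_force: 30.0
```

Call:
jog_arm --targets '[{"turn": [0,0,0],"slide": [-8.6,-13.1,-0.13],"claw": 15}]'

```text
t: 17.48
eef_pos: [597.1, -83.3, 283.6]
tcp_rot: [-3.14, 0.0, 0.08]
ft_force: [-4.6, 10.0, 5.2]
opening: 0.24
grip_force: 30.0
```

Call:
jog_arm --targets '[{"turn": [0,0,0],"slide": [-11.7,-10.2,-0.12],"claw": 15}]'

```text
t: 17.6
eef_pos: [585.5, -93.2, 283.6]
tcp_rot: [-3.14, -0.0, 0.08]
ft_force: [-2.3, 12.5, 4.6]
opening: 0.242
grip_force: 30.0
```

Call:
jog_arm --targets '[{"turn": [0,0,0],"slide": [-14.0,-6.8,-0.13],"claw": 15}]'

```text
t: 17.73
eef_pos: [571.7, -99.9, 283.5]
tcp_rot: [-3.14, -0.001, 0.079]
ft_force: [1.6, 13.4, 3.8]
opening: 0.239
grip_force: 30.0
```

```bash
cat > d.txt <<'E'
515.8 -89.9 -1.7 -3.7
493.0 -47.8 -7.6 0.6
507.3 -3.2 -5.1 2.5
549.9 17.4 -1.2 1.1
566.1 15.9 -1.5 .1
581.5 10.1 -2.8 -1.4
594.7 .5 -5.1 -4
604.7 -11.8 -10 -4.8
610.9 -26 -15.2 -1.7
613.3 -41.1 -17.3 .3
611.8 -56.2 -18 4.5
606.1 -70.7 -11.4 6.4
596.8 -83.6 -6.7 8.4
585.1 -93.6 -6.4 12.1
571.2 -100.1 -3.6 14.5
556.3 -103 .3 13.8
541.1 -102 3.9 14.6
526.5 -97.2 6.2 10.5
513.7 -89 7.8 7.6
503.3 -77.6 8 4.7
496.1 -63.6 3.5 -.7
492.7 -47.7 -2.4 -1.5
493.6 -31.6 -3.5 -2.5
498.5 -16.5 -4.5 -3.9
507.2 -3.1 -3.8 -2.2
519.2 7.4 -3.9 -2.8
533.4 14.5 -3.8 -3.8
549 17.6 -3.8 -3
564.9 16.4 -5.4 -2.8
580 11 -4.6 -.1
593 1.9 -5.3 1.8
603.3 -10.2 -5.7 2.8
609.9 -24.5 -3.3 3.2
612.7 -40.1 -4.3 5.7
611.3 -55.8 -4.5 5.7
606 -70.5 -4.9 8.3
597.1 -83.3 -4.6 10
585.5 -93.2 -2.3 12.5
571.7 -99.9 1.6 13.4
E
cat > an.py <<'E'
import numpy as np
d=np.loadtxt("d.txt");P=d[:,:2];F=d[:,2:]
s=np.linalg.lstsq(np.c_[2*P,np.ones(len(P))],(P**2).sum(1),rcond=None)[0];c=s[:2];print("centre",c,"r",np.sqrt(s[2]+c@c))
p=P-c;r=np.hypot(*p.T);u=p/r[:,None];th=np.degrees(np.unwrap(np.arctan2(p[:,1],p[:,0])))
t=np.c_[u[:,1],-u[:,0]]
for a,b,f,g in zip(th,r,-(F*t).sum(1),(F*u).sum(1)):print(f"{a:.1f} r{b:.1f} res {f:.1f} rad {g:.1f}")
E
python3 an.py; python3 -c "
from h import *
s=state();print(s['eef_pos'],s['ft_force'],s['moment'])"
```

```text
centre [552.71226433 -42.73282401] r 60.26460946135329
-128.0 r59.9 res 0.9 rad 4.0
-175.1 r59.9 res -1.2 rad 7.5
-221.0 r60.2 res 1.5 rad 5.5
-267.3 r60.2 res 1.1 rad 1.2
-282.9 r60.1 res 1.5 rad -0.2
-298.6 r60.2 res 1.8 rad -2.6
-314.2 r60.3 res 0.9 rad -6.4
-329.2 r60.5 res 1.0 rad -11.0
-344.0 r60.5 res 2.6 rad -15.1
-358.5 r60.6 res 0.8 rad -17.3
-372.8 r60.6 res 0.4 rad -18.5
-387.6 r60.3 res 0.4 rad -13.1
-402.8 r60.1 res 1.6 rad -10.6
-417.5 r60.3 res 1.1 rad -13.6
-432.1 r60.3 res 1.0 rad -14.9
-446.6 r60.4 res 1.1 rad -13.8
-461.1 r60.4 res 1.0 rad -15.1
-475.7 r60.4 res 1.0 rad -12.1
-490.1 r60.5 res 1.1 rad -10.8
-504.8 r60.5 res 0.8 rad -9.2
-519.8 r60.3 res 1.9 rad -3.0
-535.3 r60.2 res 1.3 rad 2.5
-550.7 r60.2 res 3.1 rad 3.0
-565.8 r60.2 res 5.5 rad 2.4
-581.0 r60.4 res 4.2 rad 1.4
-596.2 r60.3 res 4.8 rad -0.2
-611.4 r60.4 res 4.8 rad -2.4
-626.5 r60.4 res 4.0 rad -2.8
-641.6 r60.4 res 4.7 rad -3.8
-656.9 r60.3 res 4.1 rad -2.2
-672.1 r60.1 res 5.1 rad -2.2
-687.3 r60.1 res 5.4 rad -3.3
-702.3 r60.0 res 4.1 rad -2.2
-717.5 r60.0 res 5.9 rad -4.0
-732.6 r60.0 res 4.6 rad -5.6
-747.5 r60.1 res 5.1 rad -8.2
-762.4 r60.1 res 4.3 rad -10.1
-777.0 r60.2 res 4.9 rad -11.7
-791.6 r60.2 res 5.7 rad -12.2
[571.69783456 -99.91511101 283.45295164] [ 1.60247454 13.40250113  3.84676978] [ 2.44840885 -0.19383573  0.09199121]
```

Touch is at about -540° (load rises from 1 to about 5 N over 20°). The goal is -1620°, and the crank is at -791.6° now.

Call:
jog_arm --targets '[{"turn": [0,0,0],"slide": [-15.3,-2.6,-0.02],"claw": 15},{"turn": [0,0,0],"slide": [-15.6,1.5,-0.03],"claw": 15},{"turn": [0,0,0],"slide": [-14.9,5.3,-0.12],"claw": 15},{"turn": [0,0,0],"slide": [-13.1,8.6,-0.13],"claw": 15},{"turn": [0,0,0],"slide": [-10.4,11.7,-0.12],"claw": 15}]'

```text
t: 18.35
eef_pos: [503.0, -76.9, 282.9]
tcp_rot: [3.139, -0.002, 0.079]
ft_force: [7.5, -1.3, -2.8]
opening: 0.243
grip_force: 30.0
```

Call:
jog_arm --targets '[{"turn": [0,0,0],"slide": [-7.0,14.0,-0.13],"claw": 15},{"turn": [0,0,0],"slide": [-3.1,15.3,-0.12],"claw": 15},{"turn": [0,0,0],"slide": [1.0,15.6,-0.13],"claw": 15},{"turn": [0,0,0],"slide": [5.0,14.9,-0.12],"claw": 15}]'

```text
t: 18.85
eef_pos: [498.0, -17.0, 282.4]
tcp_rot: [3.139, 0.001, 0.079]
ft_force: [-0.1, -6.3, 1.4]
opening: 0.242
grip_force: 30.0
```

Call:
jog_arm --targets '[{"turn": [0,0,0],"slide": [8.6,13.1,-0.12],"claw": 15},{"turn": [0,0,0],"slide": [11.7,10.4,-0.13],"claw": 15},{"turn": [0,0,0],"slide": [14.0,7.0,-0.12],"claw": 15},{"turn": [0,0,0],"slide": [15.3,3.1,-0.13],"claw": 15}]'

```text
t: 19.35
eef_pos: [547.7, 17.4, 281.9]
tcp_rot: [3.141, 0.002, 0.08]
ft_force: [-5.3, -1.9, 4.8]
opening: 0.239
grip_force: 30.0
```

Call:
jog_arm --targets '[{"turn": [0,0,0],"slide": [15.6,-1.0,-0.12],"claw": 15},{"turn": [0,0,0],"slide": [14.9,-5.0,-0.13],"claw": 15},{"turn": [0,0,0],"slide": [13.1,-8.6,-0.12],"claw": 15},{"turn": [0,0,0],"slide": [10.4,-11.7,-0.13],"claw": 15}]'

```text
t: 19.85
eef_pos: [602.3, -8.8, 281.4]
tcp_rot: [-3.141, 0.0, 0.08]
ft_force: [-4.3, 3.8, 4.4]
opening: 0.244
grip_force: 30.0
```

Call:
jog_arm --targets '[{"turn": [0,0,0],"slide": [7.0,-14.0,-0.12],"claw": 15},{"turn": [0,0,0],"slide": [3.1,-15.3,-0.13],"claw": 15},{"turn": [0,0,0],"slide": [-1.0,-15.6,-0.12],"claw": 15},{"turn": [0,0,0],"slide": [-5.0,-14.9,-0.13],"claw": 15}]'

```text
t: 20.35
eef_pos: [606.6, -68.9, 280.9]
tcp_rot: [-3.141, -0.001, 0.08]
ft_force: [-0.0, 6.2, 2.5]
opening: 0.24
grip_force: 30.0
```

Call:
jog_arm --targets '[{"turn": [0,0,0],"slide": [-8.6,-13.1,-0.12],"claw": 15},{"turn": [0,0,0],"slide": [-11.7,-10.4,-0.13],"claw": 15},{"turn": [0,0,0],"slide": [-14.0,-7.0,-0.12],"claw": 15},{"turn": [0,0,0],"slide": [-15.3,-3.1,-0.13],"claw": 15},{"turn": [0,0,0],"slide": [-15.6,1.0,-0.12],"claw": 15}]'

```text
t: 20.98
eef_pos: [541.5, -101.8, 280.3]
tcp_rot: [3.14, -0.003, 0.079]
ft_force: [7.9, 4.7, -0.9]
opening: 0.241
grip_force: 30.0
```

Call:
jog_arm --targets '[{"turn": [0,0,0],"slide": [-14.9,5.0,-0.13],"claw": 15},{"turn": [0,0,0],"slide": [-13.1,8.6,-0.12],"claw": 15},{"turn": [0,0,0],"slide": [-10.4,11.7,-0.13],"claw": 15},{"turn": [0,0,0],"slide": [-7.0,14.0,-0.12],"claw": 15}]'

```text
t: 21.48
eef_pos: [495.9, -63.2, 279.9]
tcp_rot: [3.138, -0.002, 0.079]
ft_force: [5.7, -4.4, -1.8]
opening: 0.239
grip_force: 30.0
```

Call:
jog_arm --targets '[{"turn": [0,0,0],"slide": [-3.1,15.3,-0.13],"claw": 15},{"turn": [0,0,0],"slide": [1.0,15.6,-0.12],"claw": 15},{"turn": [0,0,0],"slide": [5.0,14.9,-0.13],"claw": 15},{"turn": [0,0,0],"slide": [8.6,13.1,-0.12],"claw": 15}]'

```text
t: 21.98
eef_pos: [506.5, -3.8, 279.3]
tcp_rot: [3.139, 0.001, 0.079]
ft_force: [-2.1, -5.9, 2.2]
opening: 0.241
grip_force: 30.0
```

Call:
jog_arm --targets '[{"turn": [0,0,0],"slide": [11.7,10.4,-0.13],"claw": 15},{"turn": [0,0,0],"slide": [14.0,7.0,-0.12],"claw": 15},{"turn": [0,0,0],"slide": [15.3,3.1,-0.13],"claw": 15},{"turn": [0,0,0],"slide": [15.6,-1.0,-0.12],"claw": 15}]'

```text
t: 22.48
eef_pos: [563.3, 16.6, 278.8]
tcp_rot: [3.141, 0.002, 0.08]
ft_force: [-7.2, 0.1, 5.1]
opening: 0.241
grip_force: 30.0
```

Call:
jog_arm --targets '[{"turn": [0,0,0],"slide": [14.9,-5.0,-0.13],"claw": 15},{"turn": [0,0,0],"slide": [13.1,-8.6,-0.12],"claw": 15},{"turn": [0,0,0],"slide": [10.4,-11.7,-0.13],"claw": 15},{"turn": [0,0,0],"slide": [7.0,-14.0,-0.12],"claw": 15}]'

```text
t: 22.98
eef_pos: [609.3, -22.7, 278.3]
tcp_rot: [-3.141, -0.0, 0.08]
ft_force: [-4.7, 4.9, 4.7]
opening: 0.239
grip_force: 30.0
```

Call:
jog_arm --targets '[{"turn": [0,0,0],"slide": [3.1,-15.3,-0.13],"claw": 15},{"turn": [0,0,0],"slide": [-1.0,-15.6,-0.12],"claw": 15},{"turn": [0,0,0],"slide": [-5.0,-14.9,-0.13],"claw": 15},{"turn": [0,0,0],"slide": [-8.6,-13.1,-0.12],"claw": 15}]'

```text
t: 23.48
eef_pos: [598.0, -81.9, 277.8]
tcp_rot: [-3.141, -0.002, 0.079]
ft_force: [1.1, 7.6, 3.3]
opening: 0.237
grip_force: 30.0
```

Call:
jog_arm --targets '[{"turn": [0,0,0],"slide": [-11.7,-10.4,-0.13],"claw": 15},{"turn": [0,0,0],"slide": [-14.0,-7.0,-0.12],"claw": 15},{"turn": [0,0,0],"slide": [-15.3,-3.1,-0.13],"claw": 15},{"turn": [0,0,0],"slide": [-15.6,1.0,-0.12],"claw": 15}]'

```text
t: 23.98
eef_pos: [541.7, -101.9, 277.4]
tcp_rot: [3.14, -0.003, 0.079]
ft_force: [7.8, 5.0, -0.7]
opening: 0.242
grip_force: 30.0
```

Call:
jog_arm --targets '[{"turn": [0,0,0],"slide": [-14.9,5.0,-0.13],"claw": 15},{"turn": [0,0,0],"slide": [-13.1,8.6,-0.12],"claw": 15},{"turn": [0,0,0],"slide": [-10.4,11.7,-0.13],"claw": 15},{"turn": [0,0,0],"slide": [0,0,0],"claw": 15}]'

```text
t: 24.48
eef_pos: [502.7, -76.1, 277.0]
tcp_rot: [3.14, -0.002, 0.08]
ft_force: [0.9, 0.3, 0.1]
opening: 0.243
grip_force: 30.0
```

Call:
jog_arm --targets '[{"turn": [0,0,0],"slide": [-7.7,16.1,-0.13],"claw": 15},{"turn": [0,0,0],"slide": [-2.5,17.8,-0.13],"claw": 15},{"turn": [0,0,0],"slide": [0,0,0],"claw": 15}]'

```text
t: 24.85
eef_pos: [492.4, -41.8, 276.7]
tcp_rot: [3.141, -0.0, 0.08]
ft_force: [0.5, -0.7, 2.0]
opening: 0.241
grip_force: 30.0
```

Call:
jog_arm --targets '[{"turn": [0,0,0],"slide": [0,0,0],"claw": 60},{"turn": [0,0,0],"slide": [0,0,0],"claw": 60},{"turn": [0,0,0],"slide": [0,0,0],"claw": 60},{"turn": [0,0,0],"slide": [0,0,0],"claw": 60}]'

```text
t: 25.35
eef_pos: [492.3, -41.4, 276.5]
tcp_rot: [-3.142, 0.0, 0.08]
ft_force: [0.1, 1.2, 0.3]
opening: 0.578
grip_force: 0.0
```

Call:
jog_arm --targets '[{"turn": [0,0,0],"slide": [0,0,25],"claw": 60},{"turn": [0,0,0],"slide": [0,0,45],"claw": 60},{"turn": [0,0,0],"slide": [0,0,50],"claw": 60},{"turn": [0,0,0],"slide": [0,0,50],"claw": 60},{"turn": [0,0,0],"slide": [0,0,0],"claw": 60}]'

```text
t: 25.98
eef_pos: [492.9, -41.4, 449.8]
tcp_rot: [3.14, -0.006, 0.08]
ft_force: [-0.7, 0.1, -0.7]
opening: 0.6
grip_force: 0.0
```

Call:
jog_arm --targets '[{"turn": [0,0,0],"slide": [0,-60,0],"claw": 60},{"turn": [0,0,0],"slide": [0,-60,0],"claw": 60},{"turn": [0,0,0],"slide": [0,-60,0],"claw": 60},{"turn": [0,0,0],"slide": [0,-60,0],"claw": 60},{"turn": [0,0,0],"slide": [0,0,0],"claw": 60}]'

```text
t: 26.6
eef_pos: [491.7, -284.6, 443.9]
tcp_rot: [-3.139, 0.003, 0.076]
ft_force: [-0.6, -0.2, -0.7]
opening: 0.6
grip_force: 0.0
```

```bash
python3 - <<'E'
from h import *
S=cam("scene")
a=S["frame"];b=cam("top")["frame"]
cv2.imwrite("pics/f.png",np.hstack([cv2.resize(a[130:330,230:430],(400,400)),cv2.resize(b[140:340,240:440],(400,400))]))
E
```

```text
(no output)
```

View pics/f.png

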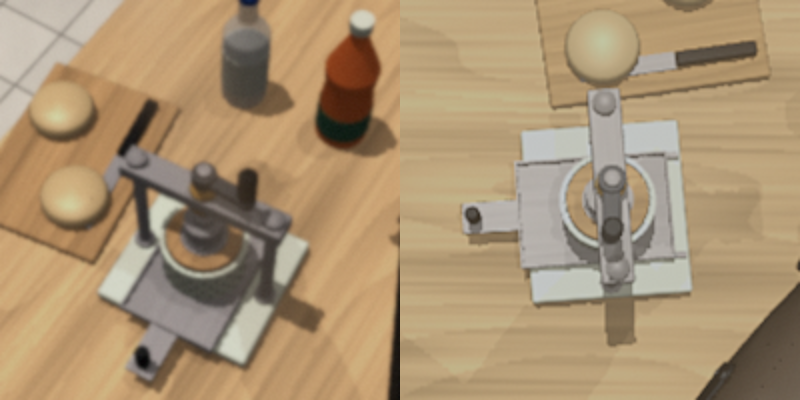

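The tray is home, with its knob near (472,214) in the right-hand crop. The crank points towards the robot, with its knob near (612,228), and both bottles are standing. Handing in.

```bash
python3 -c "
from cell import *
print(job_done())"
```

```text
the job is handed in; nothing more can be done
None
```

The tray was pushed home to its stop, the crank wound three full turns past first touch (by force at the knob, touch placed to within about 6 degrees), the knob released, and the job handed in with the bottles and bun untouched.

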